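Fit the slotted tube head on the lab shaker

ROBOT

A 6-joint arm with a two-finger parallel gripper is mounted at the origin on the work surface. World frame = base frame: x ahead of the robot, y to its left, z up, the work surface at z = 0. Lengths are in mm, angles in rad, forces in N, time in s.
With the tool pointing down it reaches from about 400 to 925 mm from the base axis. Payload 12.5 kg.
Tool frame: the origin (TCP) lies where the fingers leave the gripper's body, on its centre line; the fingertips stand 78 mm ahead of it and the grasp point (between the pads) lies 59 mm ahead of it (env.tip_extent is the distance from the TCP to the fingertips, in mm); z points along the fingers, y is the direction in which the jaws open and shut (so a half turn about z gives the same grasp; the last joint's range is limited). The gripper opens to 95 mm and grips with 3 to 60 N. Pads are 20 mm wide; open, the fingers measure 119 mm over their backs; the gripper's body (75 mm by 180 mm) begins 59 mm behind the grasp point.
Start: joints at [-1.415, 0.491, 1.559, -0, 1.092, -0.106], TCP at [161.784, -603.708, 292.261] pointing down, gripper open.
Joint ranges: [-3.1, 3.1], [-0.84, 2.19], [0.05, 2.79], [-1.13, 4.28], [0.06, 2.93], [-2.69, 2.69]. Speed limits (rad/s): [2.22, 2.22, 2.79, 3.14, 3.14, 3.14].

INTERFACE

Orientations are given as [roll, pitch, yaw] about the fixed x, y, z axes, in that order (R = Rz(yaw) Ry(pitch) Rx(roll)).
In Python, from cell import env gives the robot as it stands. The module is installed in compiled form; this text tells all that it offers.
- The arm moves only by the tool play_rows, never from a script. Its argument "targets" is a list of rows, each an object with "linear": the shift along the tool's x, y, z in mm, a list of three; "turn": the turn about the tool's z in rad. A call has 1 to 20 rows; each row is the pose to reach, as a shift and turn from the pose commanded when the call began, along the tool's axes at that moment; what a row does not reach only later rows make up. A row lasts 1/8 s, in which the tool goes at most 62.5 mm and 10.7 degrees, less where a joint would pass 70% of its speed; a pose out of reach is approached as far as the arm can. A call with a gripper value outside its range is refused whole. "hand" is the finger opening in mm, from 0 to 95.1, set as the call begins (left out, the last holds). The fingers move at their own pace and stop on an object; the grip force is fixed at half the most. Time passes only in rows, so rows that repeat a pose let the fingers close. It gives the time, the measured TCP pose, the force and the opening at its end, in the units of the state.
- env.state(): the state, without advancing time (a new reading comes with each control period).
- env.read_camera(name): name is "scene" or "side" or "wrist"; returns (picture, depth): 400x640x3 uint8, red, green, blue; 400x640 float32, mm along the optical axis (not along the pixel's ray), 0 where there is no reading.
- env.camera_params(name): a dict with "fx", "fy", "cx", "cy" (pixels), "R" (3x3) and "t" (3): a world point X has camera coordinates R X + t. Camera axes: x right, y down, z forward; pixel columns grow to the right and rows downward; lengths in mm; the calibration is good to about 2 mm. A picture is of the moment at which its call begins: read the wrist's pose just before it. camera_params takes no time and is no camera call; for the wrist camera it gives the pose at the moment of the call.
- env.job_done(): hands the job in, once; it reports no verdict.
The state is a dict: "t": time; "joints": joint angles; "qvel": joint speeds; "tau": joint torques, N m; "eef_pos": TCP position; "tcp_rot": TCP orientation; "ft_force": force on the tool from outside, world axes, zero at the start; "moment": the same for the moment, N m; "opening": opening from 0.0 (shut) to 1.0 (fully open).
Only numpy, scipy, OpenCV 4.12 (cv2) and the standard library are available. Lean on these libraries where they do the work, as an engineer would, in place of code of your own. Each camera call takes 0.05 s, during which the arm holds its last target.

TASK

Fit the pink tube head, the one with the long slot in its hub, onto the brass drive tang on top of the shaker: turn it so that its slot matches the flat tang, lower it (do not drop it) until it sits fully home and flat on the steel seat, and let go. Leave the blue tube head with the round bore and the stack of culture dishes where they are.

Things in the scene. Friction and masses are not known exactly. Their poses are not given: they have to be found in the camera images.
- head: Pink tube head, loose, 0.2-0.45 kg, flat on the table: disc 110 mm across, 22 thick, ten white caps 4 mm proud; in its middle a block hub 58 mm long (own x), 38 wide (own y, grip across this), top 68 mm above the underside. A slot 40 mm long (own x), 18 wide runs right through hub and disc. Origin: centre of underside, z up. A half turn about z makes no difference.
- spindle: Fixed spindle on the shaker: steel seat disc 76 mm across, upright brass tang 10 mm thick (own y), 34 long (own x) at the foot, 23 at its rounded top, 47 high. Origin: on the axis in the seat's top face, z up; the head's origin comes here, x along x either way, 3-4 mm play. Shaker: fixed pale box 170 x 170 mm under it, its yaw up to 20 degrees, top 55 mm and seat 61 mm above the table.
- spare: Bystander: blue tube head, loose, same disc (110 mm across, 22 mm thick) with yellow caps, but a round hub 42 mm across, 68 mm high, with a round bore 14 mm wide; it does not fit the tang. Origin: centre of the underside.
- dishes: Bystander: loose stack of three clear round culture dishes with pink medium, 90 mm across, 45 mm high. Origin: centre of the underside. (A fixed wire rack of yellow culture tubes, 122 mm high, stands to the robot's right of the shaker, its near side at least 140 mm from the spindle axis.)
Not all that is in view belongs to the job. Several things look just like the head: the one meant starts farthest to the robot's right.

How it is judged:
By the outcome, as a careful person would: the job done as asked, in the order asked, and still so for the second after the job is handed in, with the robot touching nothing.
It also fails if it takes over 35 s, if anything falls off the work surface, if the arm or the gripper's body presses on something with over 40 N, if the wrist force passes 120 N, or if a joint passes its speed limit or range.

## Working session

There is one attempt and no reset: what is moved stays moved. The work goes in short steps, Python scripts to look and compute and a tool call to move; the robot and the scene stay as the last step left them, time stands still between calls to the robot, and variables do not carry over. Pictures are saved under pics/ and viewed, and the job is handed in when it is done.

Besides the shell and the picture viewer there is one more tool, called as name([rows], argument=value, ...), one row to a line, values as JSON. play_rows: Moves the arm, as the interface text tells. Its arguments: {"type":"object","properties":{"targets":{"type":"array","items":{"type":"object","properties":{"linear":{"type":"array","items":{"type":"number"}},"turn":{"type":"number"}}}},"hand":{"type":"number"}},"required":["targets"]}

```bash
mkdir -p pics
cat > h.py <<'E'
import numpy as np, cv2, pickle
from cell import env
def snap(n,tag):
    P=env.camera_params(n); im,d=env.read_camera(n)
    pickle.dump((im,d,P),open(f'{tag}.pkl','wb')); cv2.imwrite(f'pics/{tag}.png',im[...,::-1]); return im,d,P
def load(tag): return pickle.load(open(f'{tag}.pkl','rb'))
def pts(d,P):
    v,u=np.mgrid[:400,:640]
    c=np.stack([(u-P['cx'])/P['fx']*d,(v-P['cy'])/P['fy']*d,d],-1)
    return (c-np.array(P['t']))@np.array(P['R'])
E
python3 - <<'E'
from h import *
for n in ['scene','side','wrist']:
    im,d,P=snap(n,n+'0'); print(n,np.round(-np.array(P['R']).T@P['t']),(d>0).mean())
s=env.state(); print(s)
E
```

```text
scene [932. 494. 712.] 0.99606640625
side [110. 869. 812.] 0.995859375
wrist [ 235. -585.  384.] 0.9959453125
{'t': 0.15, 'joints': array([-1.41460365e+00,  4.91430563e-01,  1.55929864e+00, -4.30474129e-05,
        1.09168913e+00, -1.05623392e-01]), 'qvel': array([ 0.0016782 , -0.00200965, -0.00208669, -0.00133843, -0.00082462,
        0.00010165]), 'tau': array([ 1.66469235e-03, -6.12895632e+01, -2.58278364e+01,  6.92789094e-02,
        4.73210996e-02, -7.42661382e-05]), 'eef_pos': array([ 161.75609905, -603.59604235,  291.79380339]), 'tcp_rot': array([-3.14076755e+00, -4.90770831e-05,  2.61835908e-01]), 'ft_force': array([0.09022992, 0.44461527, 0.24240886]), 'moment': array([ 0.03634294, -0.07870044,  0.0839462 ]), 'opening': 0.9980039863352566}
```

View pics/scene0.png

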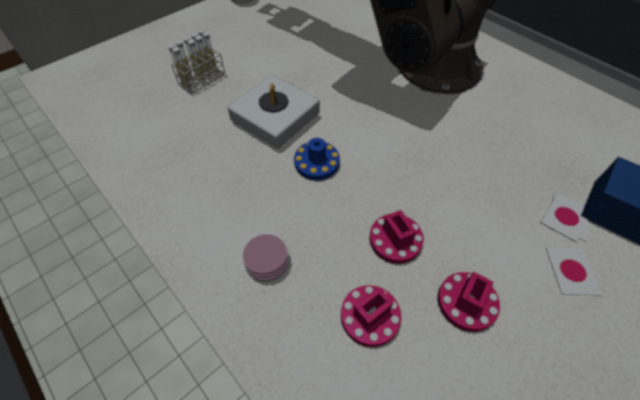

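View pics/side0.png

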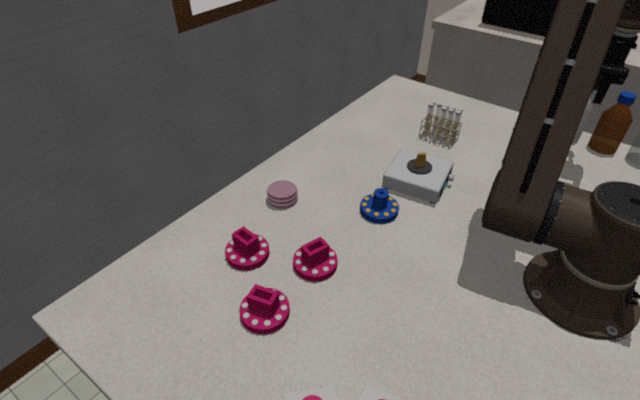

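View pics/wrist0.png

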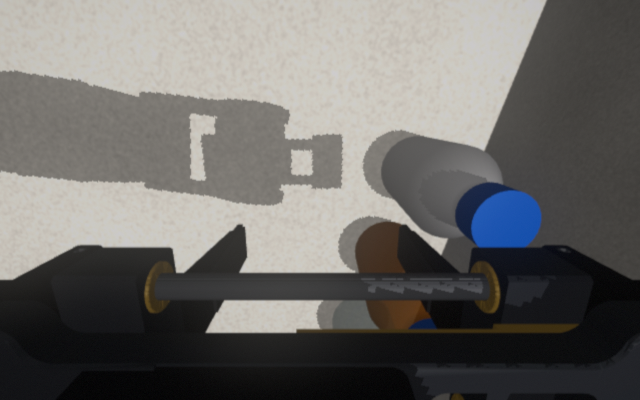

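The scene view shows three pink heads at (397,237), (371,315) and (469,301), the blue spare at (317,158), the dishes at (266,257), the shaker tang at (272,95) and the rack at (197,62). Next I'll measure their positions.

```bash
cat > m.py <<'E'
from h import *
def measure(tag,boxes,verbose=1):
    im,d,P=load(tag); X=pts(d,P); hsv=cv2.cvtColor(im,cv2.COLOR_RGB2HSV)
    pink=((hsv[...,0]>160)&(hsv[...,1]>150)&(hsv[...,2]>60)).astype(np.uint8)
    n,l,st,c=cv2.connectedComponentsWithStats(pink)
    for i in range(1,n):
        if st[i,4]<400: continue
        m=l==i; p=X[m]; 
        top=p[(p[:,2]>64)&(p[:,2]<74)]; disc=p[(p[:,2]<28)&(p[:,2]>16)]
        if len(top)<20: continue
        r=cv2.minAreaRect(top[:,:2].astype(np.float32)); 
        circ=cv2.minEnclosingCircle(disc[:,:2].astype(np.float32))
        print(tag,np.round(c[i]),len(top),'zmax',round(np.percentile(p[:,2],98),1),'rect',np.round(r[0],1),np.round(r[1],1),round(r[2],1),'disc',np.round(circ[0],1),round(circ[1],1))
    return im,d,P,X,hsv
if __name__=='__main__':
    for t in ['scene0','side0']:
        im,d,P,X,hsv=measure(t,0)
        br=(hsv[...,0]>8)&(hsv[...,0]<25)&(hsv[...,1]>150)&(X[...,2]>70)&(X[...,2]<112)&(X[...,0]>250)
        n,l,st,c=cv2.connectedComponentsWithStats(br.astype(np.uint8))
        for i in range(1,n):
            if st[i,4]>25:
                p=X[l==i]; print('brass',c[i],st[i,4],np.round(p.mean(0)),np.round(np.percentile(p[:,2],[2,98])),np.round(np.linalg.eigh(np.cov(p[:,:2].T))[1][:,1],2))
        bx=(X[...,2]>50)&(X[...,2]<58)&(X[...,0]>300)&(hsv[...,1]<60)
        n,l,st,c=cv2.connectedComponentsWithStats(bx.astype(np.uint8))
        i=1+np.argmax(st[1:,4]); p=X[l==i]; print('box',c[i],st[i,4],cv2.minAreaRect(p[:,:2].astype(np.float32)))
        se=(X[...,2]>58.5)&(X[...,2]<64)&(hsv[...,2]<110)&(X[...,0]>300)
        n,l,st,c=cv2.connectedComponentsWithStats(se.astype(np.uint8))
        i=1+np.argmax(st[1:,4]); p=X[l==i]; print('seat',c[i],st[i,4],cv2.minEnclosingCircle(p[:,:2].astype(np.float32)))
        bl=(hsv[...,0]>105)&(hsv[...,0]<125)&(hsv[...,1]>150)&(X[...,2]>60)&(X[...,2]<75)
        print('blue',np.median(X[bl],0))
        for nm,(u,v) in ({'rack':(197,62),'dish':(266,250)} if t=='scene0' else {'rack':(440,120),'dish':(282,187)}).items(): print(nm,X[v,u])
E
python3 m.py
```

```text
scene0 [401. 225.] 350 zmax 70.8 rect [544.5 304.9] [58.6 38.9] 71.7 disc [520.8 297.7] 43.5
scene0 [469. 300.] 466 zmax 70.2 rect [547.7 484.1] [57.1 38.2] 15.5 disc [548.8 484.3] 53.9
scene0 [371. 316.] 514 zmax 70.5 rect [701.4 380.6] [38.2 59. ] 84.9 disc [702.7 381.9] 53.6
brass [272.34482759  95.03448276] 29 [ 507. -141.   89.] [ 71. 107.] [-0.82 -0.57]
box [273.1724593  106.38539375] 2273 ((501.8695068359375, -150.63290405273438), (170.26547241210938, 171.01441955566406), 9.413249969482422)
seat [273.06989247 102.        ] 372 ((501.0937805175781, -150.21771240234375), 39.33264923095703)
blue [197.62781538 533.68179285  68.06548665]
rack [ 557.65190355 -416.14734281   63.14302979]
dish [768.69443703 163.99671667  44.43944794]
side0 [246. 250.] 195 zmax 69.3 rect [700.6 383.3] [38.1 56.4] 85.3 disc [700.1 383.2] 55.0
side0 [315. 260.] 209 zmax 69.5 rect [544.6 307.2] [59.6 38.3] 72.8 disc [542.9 309.1] 54.2
side0 [264. 310.] 293 zmax 69.5 rect [546.7 486.1] [56.1 40.5] 15.3 disc [546.8 486.9] 55.1
brass [420.33783784 159.21621622] 74 [ 500. -146.   87.] [ 71. 106.] [0.69 0.73]
box [418.68804862 170.43484132] 1481 ((501.4081115722656, -147.172119140625), (168.32611083984375, 171.48849487304688), 8.964818000793457)
seat [418.8        167.56585366] 205 ((501.3415832519531, -147.74319458007812), 39.247859954833984)
blue [521.36048977  42.51883551  66.67444077]
rack [ 558.51171077 -410.39061803   78.58064384]
dish [771.15043191 165.16041796  47.37419882]
```

Run:
```python
from h import *
im,d,P=load('wrist0'); X=pts(d,P)
for u,v in [(505,220),(440,190),(400,260),(420,325),(300,100),(320,20),(340,315)]: print(u,v,np.round(X[v,u]),d[v,u])
```

```text
505 220 [ 203. -720.  200.] 195.47775
440 190 [ 204. -694.  149.] 242.68823
400 260 [ 167. -652.  223.] 177.68921
420 325 [  97. -705.  180.] 241.2259
300 100 [ 247. -554.    0.] 364.8072
320 20 [ 338. -555.    1.] 340.4048
340 315 [ -21. -680.   26.] 418.3299
```

Run:
```python
from h import *
from scipy.spatial.transform import Rotation as R
im,d,P=load('wrist0'); Rc=np.array(P['R']); C=-Rc.T@P['t']
T=np.array([161.76,-603.6,291.8]); Rt=R.from_euler('xyz',[np.pi,0,.2618]).as_matrix()
for v in (60,120,180):
    r=Rc.T@np.array([(320-P['cx'])/P['fx'],(v-P['cy'])/P['fy'],1]); 
    for z in (0,90): p=C+r*(z-C[2])/r[2]; print(v,z,np.round(Rt.T@(p-T)))
# tool deltas to view spindle at offset
S=np.array([501.3,-149,0]);H=np.array([544.5,306,0])
print(np.round(Rt.T@(S-T)),np.round(Rt.T@(H-T)))
```

```text
60 0 [141.  -1. 292.]
60 90 [125.  -1. 202.]
120 0 [ 71.  -2. 292.]
120 90 [ 72.  -1. 202.]
180 0 [ -6.  -2. 292.]
180 90 [ 13.  -1. 202.]
[ 446. -351.  292.] [ 605. -780.  292.]
```

play_rows([
  {"linear": [40, -38, -10]},
  {"linear": [80, -76, -20]},
  {"linear": [120, -114, -20]},
  {"linear": [160, -152, -20]},
  {"linear": [200, -190, -20]},
  {"linear": [240, -228, -20]},
  {"linear": [280, -266, -20]},
  {"linear": [320, -304, -20]},
  {"linear": [350, -332, -20]},
  {"linear": [370, -351, -20]},
  {"linear": [370, -351, -20]},
  {"linear": [370, -351, -20]},
])

```text
validation failed for argument at $.ta...
```

Run:
```python
from h import *
im,d,P=snap('wrist','w1'); s=env.state(); print(s['t'],s['eef_pos'],s['tcp_rot'],np.abs(s['qvel']).max())
```

```text
0.2 [ 161.76007656 -603.62630928  291.89152513] [-3.14094919e+00 -7.02698338e-05  2.61779525e-01] 0.002184825417197023
```

View pics/w1.png

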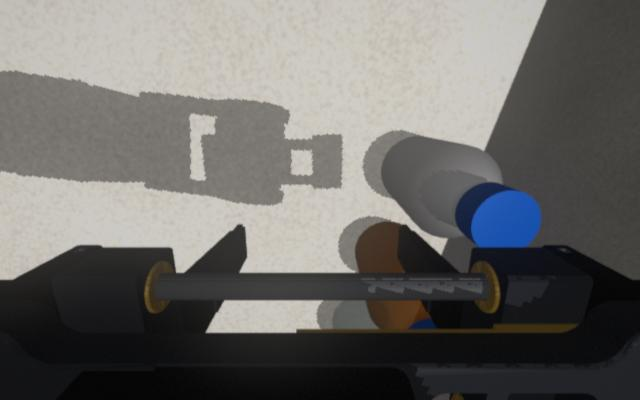

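The move was refused, probably because each row needs "turn", and the picture is unchanged. I'll add it and repeat.

play_rows([
  {"linear": [40, -38, -10], "turn": 0},
  {"linear": [80, -76, -20], "turn": 0},
  {"linear": [120, -114, -20], "turn": 0},
  {"linear": [160, -152, -20], "turn": 0},
  {"linear": [200, -190, -20], "turn": 0},
  {"linear": [240, -228, -20], "turn": 0},
  {"linear": [280, -266, -20], "turn": 0},
  {"linear": [320, -304, -20], "turn": 0},
  {"linear": [350, -332, -20], "turn": 0},
  {"linear": [370, -351, -20], "turn": 0},
  {"linear": [370, -351, -20], "turn": 0},
  {"linear": [370, -351, -20], "turn": 0},
])

```text
t: 1.7
eef_pos: [428.1, -169.3, 312.2]
tcp_rot: [3.141, 0.0, 0.262]
ft_force: [0.8, -0.1, 0.2]
opening: 1.004
```

Run:
```python
from h import *
im,d,P=snap('wrist','w1'); s=env.state(); print(s['t'],s['eef_pos'],s['tcp_rot'],np.abs(s['qvel']).max())
```

```text
1.75 [ 427.98798987 -169.50361082  312.16756495] [3.14151122e+00 2.16176413e-04 2.61209954e-01] 0.009516951568056375
```

View pics/w1.png

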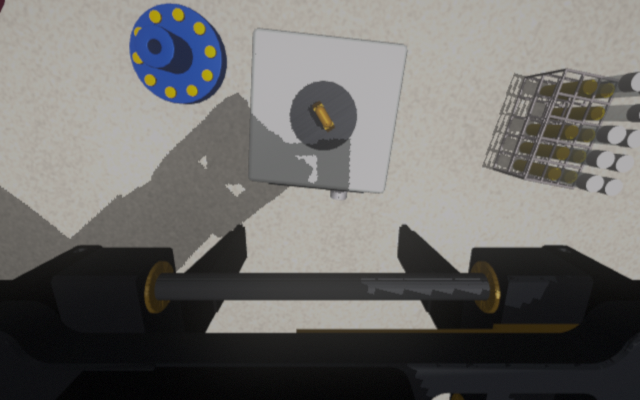

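The wrist view shows the seat at (323,116), with the tang running from about (316,104) to (331,129). The shaker box is at (328,110) and the rack at (560,130).

Run:
```python
from h import *
im,d,P=load('w1'); X=pts(d,P); hsv=cv2.cvtColor(im,cv2.COLOR_RGB2HSV)
roi=np.zeros(d.shape,bool); roi[75:155,285:362]=1
br=roi&(hsv[...,0]>5)&(hsv[...,0]<28)&(hsv[...,1]>110)
p=X[br]; print(br.sum(),np.round(np.percentile(p[:,2],[1,25,50,75,99]),1))
for lo,hi in [(58,70),(63,100),(100,112),(58,112)]:
    q=p[(p[:,2]>lo)&(p[:,2]<hi)]
    if len(q)<15: continue
    w,V=np.linalg.eigh(np.cov(q[:,:2].T)); r=cv2.minAreaRect(q[:,:2].astype(np.float32))
    print(lo,hi,len(q),q.mean(0).round(1),'pca',np.degrees(np.arctan2(V[1,1],V[0,1])).round(1),[np.round(a,1) for a in r])
se=roi&~br&(hsv[...,2]<110)&(X[...,2]>56)&(X[...,2]<66)
q=X[se]; print('seat',np.median(q[:,2]),cv2.minEnclosingCircle(q[:,:2].astype(np.float32)))
# seat by ray to z=61
C=-np.array(P['R']).T@P['t']
def ray(u,v,z):
    r=np.array(P['R']).T@np.array([(u-P['cx'])/P['fx'],(v-P['cy'])/P['fy'],1]); return C+r*(z-C[2])/r[2]
m=(roi&((hsv[...,2]<95)|br)).astype(np.uint8); n,l,st,c=cv2.connectedComponentsWithStats(m); i=l[100,305]
cn=max(cv2.findContours((l==i).astype(np.uint8),0,1)[0],key=cv2.contourArea)[:,0]; e=cv2.fitEllipse(cn); print('ell',e,ray(*e[0],61))
w=np.array([ray(u,v,61)[:2] for u,v in cn],np.float32); print(cv2.minEnclosingCircle(w),cv2.fitEllipse(w))
cv2.imwrite('pics/w1z.png',cv2.resize(im[70:160,270:370,::-1],None,fx=6,fy=6,interpolation=2))
```

```text
256 [ 90.  105.3 107.1 108.  109.5]
63 100 17 [ 501.  -153.    95.6] pca 46.0 [array([ 501.4, -152.6]), array([26.5,  8.6]), np.float64(48.3)]
100 112 237 [ 501.4 -152.2  106.7] pca 45.8 [array([ 501.3, -152.1]), array([23.6,  9.7]), np.float64(46.0)]
58 112 256 [ 501.5 -152.2  105.6] pca 45.8 [array([ 501.6, -152.4]), array([27.2, 10.6]), np.float64(46.2)]
seat 61.393495091894906 ((492.81561279296875, -148.8841094970703), 46.28730773925781)
ell ((322.9319763183594, 115.81788635253906), (64.41413116455078, 68.52436065673828), 176.5520477294922) [ 502.08741729 -151.87740706   61.        ]
((501.0794982910156, -152.55462646484375), 37.78258514404297) ((501.0054626464844, -152.17779541015625), (72.50067901611328, 74.438232421875), 114.7596435546875)
```

View pics/w1z.png

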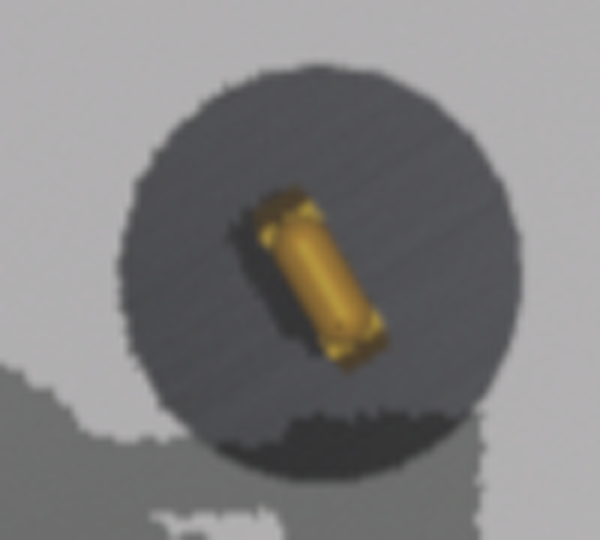

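The tang is at (501.3, -152) with its long axis at 46° and its top at z of about 108. Now I'll look at the target head with the tool turned to its grip yaw.

play_rows([
  {"linear": [20, -37, 0], "turn": -0.1},
  {"linear": [40, -74, 0], "turn": -0.2},
  {"linear": [60, -111, 0], "turn": -0.3},
  {"linear": [80, -148, 0], "turn": -0.4},
  {"linear": [100, -185, 0], "turn": -0.5},
  {"linear": [120, -222, 0], "turn": -0.6},
  {"linear": [140, -260, 0], "turn": -0.7},
  {"linear": [160, -300, 10], "turn": -0.8},
  {"linear": [180, -337, 20], "turn": -0.9},
  {"linear": [196, -369, 30], "turn": -0.99},
  {"linear": [196, -369, 30], "turn": -0.99},
  {"linear": [196, -369, 30], "turn": -0.99},
])

```text
t: 3.25
eef_pos: [522.3, 237.1, 282.2]
tcp_rot: [-3.141, 0.001, 1.25]
ft_force: [-0.8, 0.2, 0.1]
opening: 1.0
```

Run:
```python
from h import *
from m import measure
im,d,P=snap('wrist','w2'); s=env.state(); print(s['t'],s['eef_pos'],s['tcp_rot'],np.abs(s['qvel']).max())
measure('w2',0)
```

```text
3.3 [522.32082622 236.95045262 282.41802201] [3.14143274e+00 2.09718600e-04 1.24962074e+00] 0.0069006625477621335
w2 [438.  24.] 350 zmax 69.1 rect [690.8 362.8] [10.6 43.3] 70.6 disc [700.4 376.9] 53.9
w2 [321. 116.] 1499 zmax 69.6 rect [544.8 304.2] [57.8 38. ] 72.4 disc [545.5 304.8] 53.7
```

View pics/w2.png

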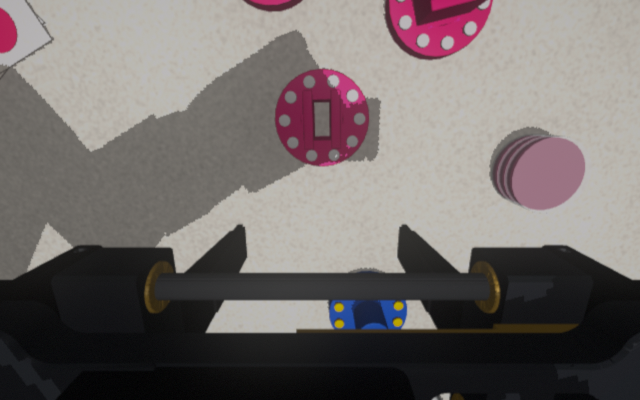

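The wrist view shows the target head at (321,116), centred between the fingers and lined up with them. It measures (544.8, 304.2) at 72.4°, within about 2 mm of the other cameras. Now I'll descend and grip.

play_rows([
  {"linear": [36, 0, 20], "turn": -0.01},
  {"linear": [72, 0, 55], "turn": -0.01},
  {"linear": [72, 0, 90], "turn": -0.01},
  {"linear": [72, 0, 125], "turn": -0.01},
  {"linear": [72, 0, 150], "turn": -0.01},
  {"linear": [72, 0, 165], "turn": -0.01},
  {"linear": [72, 0, 172], "turn": -0.01},
  {"linear": [72, 0, 172], "turn": -0.01},
  {"linear": [72, 0, 172], "turn": -0.01},
])

```text
t: 4.42
eef_pos: [545.0, 306.6, 111.1]
tcp_rot: [3.141, -0.001, 1.262]
ft_force: [-0.2, 0.4, -0.2]
opening: 0.998
```

play_rows([
  {"linear": [0, 0, 0], "turn": 0},
  {"linear": [0, 0, 0], "turn": 0},
  {"linear": [0, 0, 0], "turn": 0},
  {"linear": [0, 0, 0], "turn": 0},
  {"linear": [0, 0, 0], "turn": 0},
  {"linear": [0, 0, 0], "turn": 0},
], hand=20)

```text
t: 5.18
eef_pos: [544.7, 306.6, 110.1]
tcp_rot: [3.142, 0.0, 1.262]
ft_force: [0.3, 0.6, 1.0]
opening: 0.425
```

play_rows([
  {"linear": [0, 0, 0], "turn": 0},
  {"linear": [0, 0, -10], "turn": 0},
  {"linear": [0, 0, -30], "turn": 0},
  {"linear": [0, 0, -60], "turn": 0},
  {"linear": [0, 0, -90], "turn": 0},
  {"linear": [0, 0, -120], "turn": 0},
  {"linear": [0, 0, -140], "turn": 0},
  {"linear": [0, 0, -150], "turn": 0},
  {"linear": [0, 0, -150], "turn": 0},
])

```text
t: 6.3
eef_pos: [544.7, 306.6, 260.6]
tcp_rot: [3.141, -0.0, 1.262]
ft_force: [0.2, 0.6, -3.3]
opening: 0.4
```

Run:
```python
from h import *
im,d,P=snap('wrist','w3'); s=env.state(); print(s['t'],s['eef_pos'],s['tcp_rot'],s['ft_force'],s['opening'])
```

```text
6.35 [544.5459719  306.5132728  259.80918378] [-3.14125255e+00  4.21605166e-04  1.26177700e+00] [-0.41695916  0.31637261 -3.09468869] 0.3996841787203175
```

View pics/w3.png

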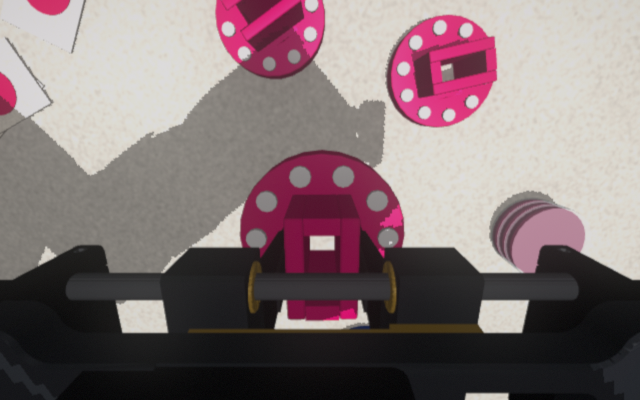

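The head is held upright: 38 mm opening, 3.2 N weight, with the hub's front edge at row 219, columns 285–358. Now I'll measure the hub's offset in the tool frame, which also gives the wrist camera's bias.

Run:
```python
from h import *
from scipy.spatial.transform import Rotation as R
im,d,P=load('w3'); X=pts(d,P); hsv=cv2.cvtColor(im,cv2.COLOR_RGB2HSV)
T=np.array([544.6,306.55,260.1]); Rt=R.from_euler('xyz',[np.pi,0,1.262]).as_matrix()
Y=(X-T)@Rt
pink=(hsv[...,0]>160)&(hsv[...,1]>150)
roi=np.zeros(d.shape,bool); roi[150:270,230:420]=1
p=Y[pink&roi]; print('z pct',np.percentile(p[:,2],[1,5,20,50,80,95,99]).round(1))
t=p[p[:,2]<np.percentile(p[:,2],1)+5]
print('hub top x max',np.percentile(t[:,0],[95,99]).round(1),'y',np.percentile(t[:,1],[1,99]).round(1),'z',np.median(t[:,2]).round(1))
dz=p[p[:,2]>np.percentile(p[:,2],99)-8]; 
r=pink&roi&(Y[...,2]>80)
cn=dz[dz[:,0]>10]
# disc outer edge circle fit using outer contour
ang=np.degrees(np.arctan2(cn[:,1],cn[:,0])); B=[]
for a in range(-60,61,6):
    q=cn[abs(ang-a)<3]
    if len(q)>5: B.append(q[np.argsort(np.hypot(q[:,0],q[:,1]))[-3]])
B=np.array(B); A=np.c_[2*B[:,:2],np.ones(len(B))]; s=np.linalg.lstsq(A,(B[:,:2]**2).sum(1),rcond=None)[0]
print('disc c',s[:2].round(1),np.sqrt(s[2]+s[:2]@s[:2]).round(1),np.median(B[:,2]).round(1))
```

```text
z pct [ 40.2  40.9  42.   86.7  87.7  88.7 101. ]
hub top x max [27.2 75. ] y [-18.   19.5] z 41.4
disc c [2.8 0.5] 50.2 97.8
```

play_rows([
  {"linear": [-15, 3, 0], "turn": 0.02},
  {"linear": [-50, 11, 0], "turn": 0.06},
  {"linear": [-90, 20, 0], "turn": 0.1},
  {"linear": [-130, 29, 0], "turn": 0.14},
  {"linear": [-170, 37, 0], "turn": 0.18},
  {"linear": [-210, 46, 0], "turn": 0.22},
  {"linear": [-250, 55, 0], "turn": 0.26},
  {"linear": [-290, 64, 0], "turn": 0.3},
  {"linear": [-330, 73, 0], "turn": 0.34},
  {"linear": [-370, 81, 0], "turn": 0.38},
  {"linear": [-405, 89, 0], "turn": 0.42},
  {"linear": [-430, 95, 0], "turn": 0.44},
  {"linear": [-443, 97, 0], "turn": 0.46},
  {"linear": [-447, 98, 0], "turn": 0.46},
  {"linear": [-447, 98, 0], "turn": 0.46},
  {"linear": [-447, 98, 0], "turn": 0.46},
])

```text
t: 8.35
eef_pos: [502.2, -148.3, 260.2]
tcp_rot: [-3.141, 0.0, 0.803]
ft_force: [0.0, -0.2, -1.9]
opening: 0.4
```

```bash
cat > v.py <<'E'
import sys
from h import *
t=sys.argv[1]
for n in ['scene','side']:
    im,d,P=snap(n,t+n)
    from math import floor
    p=np.array(P['R'])@np.array([501.5,-150,100])+P['t']; u=int(P['cx']+P['fx']*p[0]/p[2]); v=int(P['cy']+P['fy']*p[1]/p[2])
    v0=max(v-50,0);u0=u-60
    cv2.imwrite(f'pics/{t}{n}z.png',cv2.resize(im[v0:v0+100,u0:u0+120,::-1],None,fx=6,fy=6,interpolation=2)); print(n,u0,v0)
s=env.state(); print(s['t'],s['eef_pos'],s['tcp_rot'],s['ft_force'],s['opening'])
E
python3 v.py a
```

```text
scene 211 38
side 361 104
8.45 [ 502.22458922 -148.38066367  260.24717753] [3.14155602e+00 4.00042199e-05 8.02833558e-01] [ 0.2704444  -0.39020188 -2.82019142] 0.39655207550390664
```

View pics/ascenez.png

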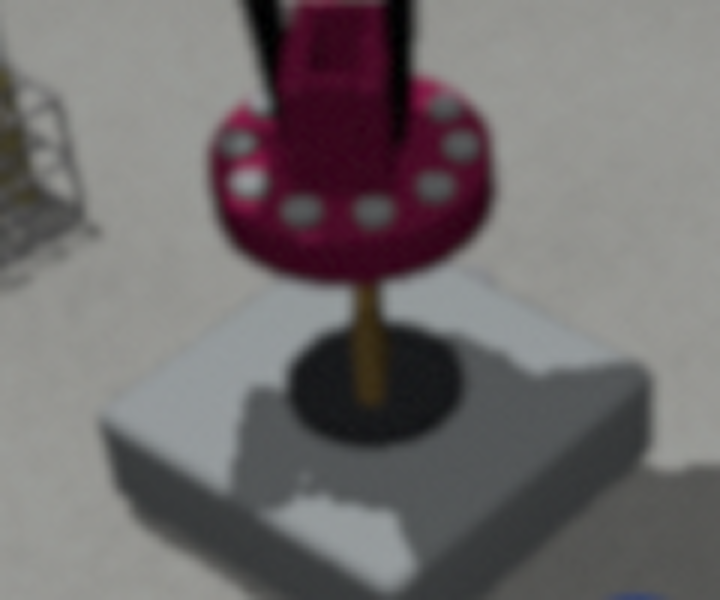

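View pics/asidez.png

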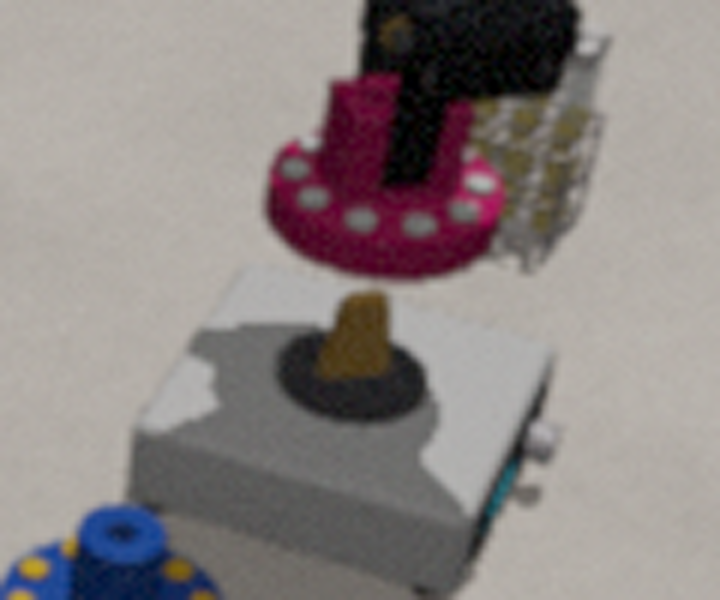

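Run:
```python
from h import *
for t in ['ascene','aside']:
    im,d,P=load(t); X=pts(d,P); hsv=cv2.cvtColor(im,cv2.COLOR_RGB2HSV)
    near=np.hypot(X[...,0]-502,X[...,1]+149)<75
    pink=near&(hsv[...,0]>155)&(hsv[...,1]>130)
    p=X[pink]; print(t,'n',pink.sum(),'z',np.percentile(p[:,2],[1,10,30,50,99]).round(1))
    q=p[(p[:,2]<180)]
    print(' disc circ',cv2.minEnclosingCircle(q[:,:2].astype(np.float32)))
    q2=p[(p[:,2]<180)&(p[:,2]>148)]; 
    h,b=np.histogram(q2[:,2],np.arange(145,182,3)); print(h)
    # rim fit
    c0=q.mean(0)[:2]; c=np.array([502.,-148.5])
    for _ in range(5):
        v=q[:,:2]-c; a=np.floor(np.degrees(np.arctan2(v[:,1],v[:,0]))/6); r=np.hypot(*v.T); B=[]
        for k in np.unique(a):
            i=np.where(a==k)[0]
            if r[i].max()>46: B.append(q[i[np.argmax(r[i])],:2])
        B=np.array(B); A=np.c_[2*B,np.ones(len(B))]; s=np.linalg.lstsq(A,(B**2).sum(1),rcond=None)[0]; c=s[:2]
    print(' rim',c.round(1),np.sqrt(s[2]+c@c).round(1),len(B))
    top=p[p[:,2]>212]; print(' hubtop',len(top),cv2.minAreaRect(top[:,:2].astype(np.float32)) if len(top)>5 else '')
    C=-np.array(P['R']).T@P['t']
    def ray(u,v,z):
        r=np.array(P['R']).T@np.array([(u-P['cx'])/P['fx'],(v-P['cy'])/P['fy'],1]); return C+r*(z-C[2])/r[2]
    # seat, dark, this picture
    m=near&(hsv[...,2]<60)&(X[...,2]<75)&(X[...,2]>55)&(np.hypot(X[...,0]-502,X[...,1]+149)<45)
    cn=max(cv2.findContours(m.astype(np.uint8),0,1)[0],key=cv2.contourArea)[:,0]
    w=np.array([ray(u,v,61)[:2] for u,v in cn],np.float32); print(' seat',cv2.minEnclosingCircle(w))
    br=near&(hsv[...,0]>8)&(hsv[...,0]<25)&(hsv[...,1]>140)&(X[...,2]>66)&(X[...,2]<115); print(' brass',br.sum(),X[br].mean(0).round(1))
```

```text
ascene n 1235 z [157.2 164.7 173.  175.7 234.5]
 disc circ ((502.5663757324219, -144.22959899902344), 54.43015670776367)
[  0   0   0  11  41  51  43  47  60 346  38  17]
 rim [ 503.8 -145.1] 51.6 39
 hubtop 263 ((527.2461547851562, -152.03440856933594), (61.104766845703125, 91.11885070800781), 71.15045928955078)
 seat ((502.19146728515625, -147.5407257080078), 38.00855255126953)
 brass 52 [ 506.8 -142.4   84.8]
aside n 772 z [155.7 162.6 171.3 175.3 456.8]
 disc circ ((498.885009765625, -144.8963623046875), 56.03530502319336)
[  0   0   1  17  35  30  41  33 120 103  24  12]
 rim [ 500.3 -144. ] 52.7 38
 hubtop 171 ((519.6785278320312, -126.10575866699219), (87.35903930664062, 128.16656494140625), 70.00537872314453)
 seat ((501.2118835449219, -147.45556640625), 37.891292572021484)
 brass 97 [ 500.  -145.7   85.3]
```

```bash
cat > az.py <<'E'
import sys
from h import *
def az(m,P):
    v,u=np.nonzero(m); r=np.c_[(u-P['cx'])/P['fx'],(v-P['cy'])/P['fy'],np.ones(len(u))]@np.array(P['R'])
    a=np.arctan2(r[:,1],r[:,0]); C=-np.array(P['R']).T@P['t']; a0=np.arctan2(-149-C[1],502-C[0]); a=(a-a0+np.pi)%(2*np.pi)-np.pi
    # robust extremes: half pixel handled symmetrically
    R=np.hypot(-149-C[1],502-C[0]); return a.min()*R,a.max()*R,(a.min()+a.max())/2*R,a0
for t in sys.argv[1:]:
    im,d,P=load(t); X=pts(d,P); hsv=cv2.cvtColor(im,cv2.COLOR_RGB2HSV)
    near=np.hypot(X[...,0]-502,X[...,1]+149)<64
    head=near&(hsv[...,0]>155)&(hsv[...,1]>110)&(X[...,2]<185)&(X[...,2]>75)
    n,l,st,_=cv2.connectedComponentsWithStats(head.astype(np.uint8)); head=l==1+np.argmax(st[1:,4])
    rh=az(head,P)
    m=near&(hsv[...,2]<62)&(X[...,2]<68)&(X[...,2]>55)&(np.hypot(X[...,0]-502,X[...,1]+148)<44)
    n,l,st,_=cv2.connectedComponentsWithStats(cv2.morphologyEx(m.astype(np.uint8),cv2.MORPH_OPEN,np.ones((2,2)))); m=l==1+np.argmax(st[1:,4])
    rs=az(m,P); a0=rh[3]
    print(t,'head',np.round(rh[:3],1),'seat',np.round(rs[:3],1),'head-seat %.1f along'%(rh[2]-rs[2]),np.round([-np.sin(a0),np.cos(a0)],2))
E
python3 az.py ascene aside
```

```text
ascene head [-51.8  50.7  -0.5] seat [-38.   34.2  -1.9] head-seat 1.4 along [ 0.83 -0.56]
aside head [-53.4  52.8  -0.3] seat [-40.2  29.9  -5.2] head-seat 4.8 along [0.93 0.36]
```

Run:
```python
import sys; sys.argv=['x']
from az import *
for t in ['scene0','side0']:
    im,d,P=load(t); X=pts(d,P); hsv=cv2.cvtColor(im,cv2.COLOR_RGB2HSV)
    for th in (85,100,115):
        m=(hsv[...,2]<th)&(np.hypot(X[...,0]-502,X[...,1]+148)<48)&(X[...,2]>56)&(X[...,2]<66)
        n,l,st,_=cv2.connectedComponentsWithStats(m.astype(np.uint8)); m=l==1+np.argmax(st[1:,4])
        print(t,th,m.sum(),np.round(az(m,P)[:3],1))
    br=(hsv[...,0]>8)&(hsv[...,0]<28)&(hsv[...,1]>120)&(np.hypot(X[...,0]-502,X[...,1]+148)<48)&(X[...,2]>66)&(X[...,2]<115)
    print('tang',np.round(az(br,P)[:3],1))
```

```text
scene0 85 408 [-35.3  35.9   0.3]
scene0 100 431 [-37.4  36.3  -0.6]
scene0 115 455 [-37.6  38.    0.2]
tang [-4.7  5.7  0.5]
side0 85 219 [-36.2  34.8  -0.7]
side0 100 233 [-36.8  34.8  -1. ]
side0 115 239 [-36.8  35.8  -0.5]
tang [-13.9  14.4   0.2]
```

In both views the head sits over the spindle to within about 1 mm, leaving roughly 1 mm to correct towards -y. I'll lower it in stages and watch the force.

play_rows([
  {"linear": [-0.7, 0.7, 8], "turn": 0},
  {"linear": [-0.7, 0.7, 20], "turn": 0},
  {"linear": [-0.7, 0.7, 30], "turn": 0},
  {"linear": [-0.7, 0.7, 36], "turn": 0},
  {"linear": [-0.7, 0.7, 40], "turn": 0},
  {"linear": [-0.7, 0.7, 44], "turn": 0},
  {"linear": [-0.7, 0.7, 48], "turn": 0},
  {"linear": [-0.7, 0.7, 50], "turn": 0},
  {"linear": [-0.7, 0.7, 50], "turn": 0},
])

```text
t: 9.57
eef_pos: [502.2, -150.0, 210.2]
tcp_rot: [-3.142, 0.0, 0.802]
ft_force: [0.0, -0.5, -2.2]
opening: 0.398
```

```bash
python3 v.py b
python3 - <<'E'
from h import *
a=cv2.imread('pics/bscenez.png');b=cv2.imread('pics/bsidez.png'); cv2.imwrite('pics/b.png',cv2.resize(np.hstack([a,b]),(800,333)))
s=env.state();print(s['moment'])
E
```

```text
scene 211 38
side 361 104
9.675 [ 502.21526592 -150.01759779  210.3343269 ] [ 3.14134914e+00 -1.94634171e-05  8.01756240e-01] [ 0.61158162  0.48437411 -1.8934592 ] 0.39988093111295137
[-0.0892792  -0.04534286 -0.02235511]
```

View pics/b.png

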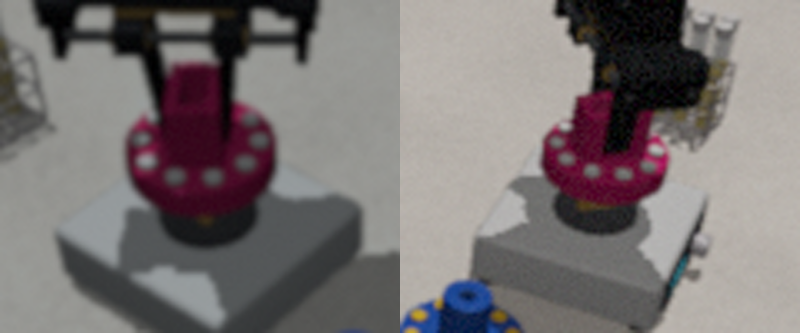

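The tang is already about 8 mm into the slot with no contact force, so I'll keep lowering.

play_rows([
  {"linear": [0, 0, 5], "turn": 0},
  {"linear": [0, 0, 10], "turn": 0},
  {"linear": [0, 0, 15], "turn": 0},
  {"linear": [0, 0, 20], "turn": 0},
  {"linear": [0, 0, 25], "turn": 0},
  {"linear": [0, 0, 29], "turn": 0},
  {"linear": [0, 0, 32], "turn": 0},
  {"linear": [0, 0, 34], "turn": 0},
  {"linear": [0, 0, 36], "turn": 0},
  {"linear": [0, 0, 36], "turn": 0},
])

```text
t: 10.92
eef_pos: [502.2, -150.0, 174.2]
tcp_rot: [-3.142, 0.0, 0.802]
ft_force: [0.7, 0.1, -2.5]
opening: 0.401
```

play_rows([
  {"linear": [0, 0, 1], "turn": 0},
  {"linear": [0, 0, 2], "turn": 0},
  {"linear": [0, 0, 2.5], "turn": 0},
  {"linear": [0, 0, 3], "turn": 0},
  {"linear": [0, 0, 3], "turn": 0},
  {"linear": [0, 0, 3], "turn": 0},
])

```text
t: 11.68
eef_pos: [502.2, -150.0, 171.3]
tcp_rot: [3.141, 0.0, 0.802]
ft_force: [-1.0, 0.1, -2.5]
opening: 0.399
```

play_rows([
  {"linear": [0, 0, 0.5], "turn": 0},
  {"linear": [0, 0, 1], "turn": 0},
  {"linear": [0, 0, 1], "turn": 0},
  {"linear": [0, 0, 1], "turn": 0},
])

```text
t: 12.18
eef_pos: [502.2, -150.0, 171.1]
tcp_rot: [3.141, -0.0, 0.802]
ft_force: [-2.6, 1.3, 11.5]
opening: 0.396
```

It touched down at TCP z 171.1, where 171 was expected, and the force went from -2.5 N to +11.5 N, so the head is on the seat. Now I'll release it.

play_rows([
  {"linear": [0, 0, -0.5], "turn": 0},
  {"linear": [0, 0, -0.5], "turn": 0},
  {"linear": [0, 0, -0.5], "turn": 0},
  {"linear": [0, 0, -0.5], "turn": 0},
  {"linear": [0, 0, -0.5], "turn": 0},
], hand=70)

```text
t: 12.8
eef_pos: [502.2, -150.0, 170.7]
tcp_rot: [-3.142, 0.0, 0.802]
ft_force: [0.3, 0.6, -0.2]
opening: 0.734
```

play_rows([
  {"linear": [0, 0, -8], "turn": 0},
  {"linear": [0, 0, -25], "turn": 0},
  {"linear": [0, 0, -55], "turn": 0},
  {"linear": [0, 0, -90], "turn": 0},
  {"linear": [-30, 0, -110], "turn": 0},
  {"linear": [-60, 0, -120], "turn": 0},
  {"linear": [-70, 0, -120], "turn": 0},
  {"linear": [-70, 0, -120], "turn": 0},
  {"linear": [-70, 0, -120], "turn": 0},
])

```text
t: 13.92
eef_pos: [453.9, -199.9, 290.3]
tcp_rot: [-3.141, 0.0, 0.802]
ft_force: [1.1, -0.2, 0.5]
opening: 0.736
```

```bash
python3 v.py c
python3 - <<'E'
from h import *
im,d,P=snap('wrist','w4')
a=cv2.imread('pics/cscenez.png');b=cv2.imread('pics/csidez.png'); cv2.imwrite('pics/c.png',cv2.resize(np.hstack([a,b]),(800,333)))
for t in ['w4','cscene','cside']:
    im,d,P=load(t); X=pts(d,P); hsv=cv2.cvtColor(im,cv2.COLOR_RGB2HSV)
    k=(hsv[...,0]>155)&(hsv[...,1]>130)&(np.hypot(X[...,0]-502,X[...,1]+150)<65); p=X[k]
    top=p[p[:,2]>122]; top=top[top[:,2]<136]; dd=p[(p[:,2]>76)&(p[:,2]<90)]
    A=np.linalg.lstsq(np.c_[dd[:,:2]-dd[:,:2].mean(0),np.ones(len(dd))],dd[:,2],rcond=None)[0]
    print(t,len(top),'hub top z',np.median(top[:,2]).round(1),cv2.minAreaRect(top[:,:2].astype(np.float32)),'disc z',np.median(dd[:,2]).round(1),'tilt',A[:2].round(3))
E
```

```text
scene 211 38
side 361 104
14.025 [ 453.88363661 -199.78925428  290.30746525] [-3.14088082e+00  1.26378025e-04  8.02559762e-01] [0.20134668 0.53289955 0.78075391] 0.7365615408972105
w4 2185 hub top z 129.3 ((501.5175476074219, -151.8157501220703), (58.30353546142578, 38.025760650634766), 46.401309967041016) disc z 83.4 tilt [-0.001 -0.   ]
cscene 196 hub top z 129.5 ((502.76910400390625, -148.0660400390625), (55.71705627441406, 35.931610107421875), 46.24529266357422) disc z 84.1 tilt [-0.021 -0.035]
cside 153 hub top z 127.5 ((501.7643127441406, -146.3402099609375), (58.357173919677734, 42.61053466796875), 39.16411590576172) disc z 82.5 tilt [ 0.018 -0.044]
```

View pics/c.png

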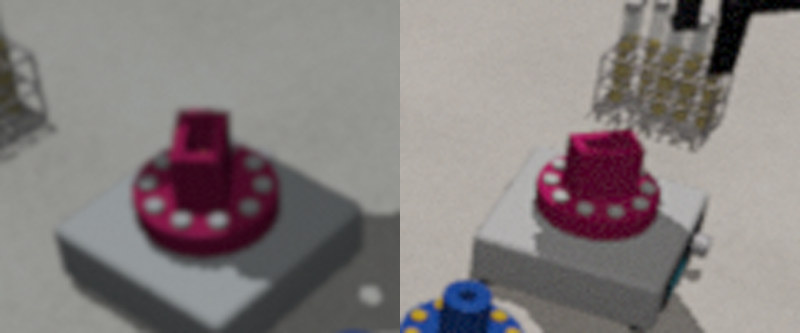

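View pics/w4.png

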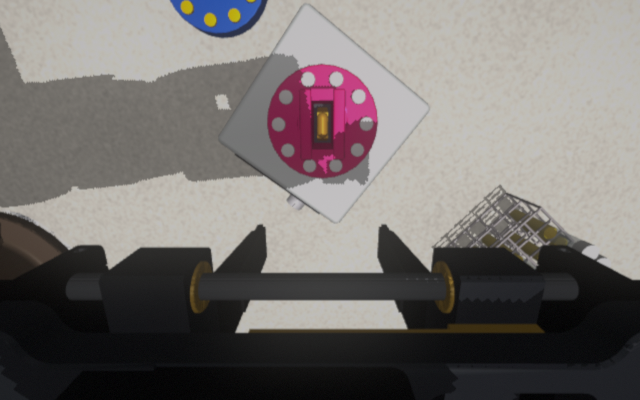

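The head sits flat on the seat: hub top at z 129.3 (129 expected), tilt about 0, yaw 46.4°, and the brass tang is visible in the slot at (322,122). The arm is clear of everything, so I'm handing in.

Run:
```python
from h import *
for t in ['scene0','cscene']:
    im,d,P=load(t); X=pts(d,P); print(t,X[250,266].round(),X[146,317].round())
print(env.job_done())
```

```text
scene0 [769. 164.  44.] [527.  44.  69.]
cscene [769. 164.  45.] [529.  46.  71.]
the job is handed in; nothing more can be done
None
```

I fitted the rightmost pink head onto the brass tang, lowered it until it sat on the steel seat, let go, and backed the arm away. The job was handed in at about 14 s.

- **Seating:** The force changed from -2.5 N to +11.5 N at TCP z 171.1, where 171 was expected for full contact. Afterwards the wrist camera showed the hub top at z 129.3 (129 expected), no measurable tilt, yaw 46.4° against the tang's 46°, and the tang visible inside the slot.
- **Bystanders:** Comparing the scene picture before and after at one point on each, the dishes and the blue head had not moved beyond measurement noise (about 2 mm).
- **Disagreements:** The cameras differed by 2–5 mm on positions along world y. The scene and side cameras also gave small tilts (2–4%), and the side camera read the head's yaw as 39°. I put these down to their coarse, partly blocked views, and relied on the wrist camera.
- **Refused call:** The first move call was rejected because its rows had no "turn" value. Nothing moved, and I resent it.

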